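# Lengthen the tile squeegee by one hole

## Robot

A 6-joint arm with a two-finger parallel gripper is mounted at the origin on a cart in front of the work surface, level with it; the furniture and walls round the work are solid. World frame = base frame: x ahead of the robot, y to its left, z up, the work surface at z = 0. Lengths are in m, angles in degrees, forces in N, time in s.
With the tool pointing down it reaches from about 0.375 to 0.9 m from the base axis. Payload 3.1 kg.
Tool frame: the origin (TCP) lies at the very end of the fingers, on their centre line; the grasp point (between the pads) lies 19 mm behind it; z points along the fingers, y is the line along which they close (so a half turn about z gives the same grasp; the last joint's range is limited). The gripper opens to 87 mm and grips with 3 to 60 N. Pads are 19 mm wide; open, the fingers measure 117 mm over their backs; the gripper's body (75 mm by 190 mm) begins 51 mm behind the grasp point.
Start: joints at [57.897, 30.224, 82.088, -0, 67.689, -10.227], TCP at [0.233, 0.58, 0.223] pointing down, gripper open.
Joint ranges: [-176.69, 176.69], [-43.24, 126.21], [12.49, 139.97], [-82, 262], [0, 151.66], [-163.58, 163.58]. Speed limits (degrees/s): [159.86, 159.86, 180, 180, 180, 180].

## Interface

Orientations are given as a 3x3 rotation matrix whose columns are the frame's x, y, z axes.
In Python, from rig import * gives the robot as it stands.
- The arm moves only by the tool jog_arm, never from a script. Its arguments are lists of equal length, an entry for each row: "delta_pos": the shift along the world's x, y, z in cm, a list of three; "turn": the turn about the world's z in degrees; "grip": the closure, from 0 (fully open) to 1 (shut). In form: {"delta_pos": [[x, y, z], ...], "turn": [turn, ...], "grip": [grip, ...]}. A call has 1 to 12 rows; each row is the pose to reach, as a shift and turn from the pose commanded when the call began; what a row does not reach only later rows make up. A row lasts 1/8 s, in which the tool goes at most 62.5 mm and 10.7 degrees, less where a joint would pass 70% of its speed; a pose out of reach is approached as far as the arm can. A call with a gripper value outside its range is refused whole. The fingers move at their own pace and stop on an object; the grip force is fixed at half the most. Time passes only in rows, so rows that repeat a pose let the fingers close. It gives the time, the measured TCP pose, the force, the opening and the grip force at its end, in the units of the state.
- read_state(): the state, without advancing time (a new reading comes with each control period).
- capture(name): name is "side" or "top"; returns a dict with "color" (480x640x3 uint8, blue, green, red), "fovy" (degrees; the focal length in pixels is half the picture's height over the tangent of half this angle, whatever the lens; pixels are square), "cx", "cy" (the principal point, pixels), "camera_from_world" (4x4, takes a point from world to camera coordinates). Camera axes: x right, y up, looking along -z (the intrinsics and any distortion apply to the point x, -y, -z); pixel columns grow to the right and rows downward; lengths in m; the calibration is good to about 2 mm. A picture is of the moment at which its call begins. There is no depth.
- hand_in(): hands the job in; it is judged then, once.
The state is a dict: "time_s": time; "joint_positions": joint angles; "qvel": joint speeds; "tau": joint torques, N m; "position": TCP position; "tcp_rot": TCP orientation; "force": force on the tool from outside, world axes, zero at the start; "moment": the same for the moment, N m; "opening": opening from 0.0 (shut) to 1.0 (fully open); "grasp_force": force on a finger pad.
Only numpy, scipy, OpenCV 4.12 (cv2) and the standard library are available. Lean on these libraries where they do the work, as an engineer would, in place of code of your own. Each camera call takes 0.05 s, during which the arm holds its last target. There are 200 camera calls.

## Task

Get the telescopic squeegee that lies on the hob ready for wiping the tiles. Lift it over and lay it down in its grey stand, let go, then swing the keeper on its handle outward until it stands well clear (about a quarter turn) of the spring pin that it guards; take the handle again across the pin, squeeze the pin in flush and draw the handle out exactly one hole, until the pin springs out fully in the next hole. Leave the squeegee lying in the stand with the keeper open, and do not disturb the jars, mug and bowl.

Things in the scene. Friction and masses are not known exactly. Their poses are not given: they have to be found in the camera images.
- squeegee_grip (a point): Grip point of the squeegee: on its tube axis, 18 mm over its underside, within 10 mm of its balance point (about 0.35 kg); lift it here, across y. Axes: x along the tube from blade head to handle end, y to the side where the pin sticks out, z up. The handle is a square aluminium sleeve, 36 mm wide and high, over a 28 mm steel tube fixed to the head; shut, it spans x = -25 to +145 mm.
- squeegee_head (a point): Centre of the squeegee's head, 63 mm behind the grip point: a white bar 110 mm long (across the tube), 16 mm thick and 36 mm high with a 6 mm rubber lip on its far side. At the start the squeegee lies on the glass hob, 2.5 mm below the worktop.
- pin_spot (a point): On the tube axis, 95 mm from the grip point, straight behind the spring pin: dark steel, 12 mm across, domed, in the inner tube. It sticks out along +y through a hole in the sleeve, tip 25 mm from here, 7 mm proud of the sleeve. A squeeze along y (43 mm over all) presses it flush; the far side of the sleeve (y = -18 mm) is plain. It stays here as the sleeve slides.
- pin (a joint): How far the pin is pressed in: 0 fully out, 0.007 flush, at most 0.0125; about 0.009 while it is hidden under the sleeve's wall between two holes. Spring 4 N (out) to 5 N (flush).
- handle (a joint): How far the sleeve is drawn out along the squeegee's +x: 0 shut (start), 0.040 with the pin in the next hole (2 mm play either way), 0.075 end stop. Friction 1.5 N. It is blocked until the pin is flush; then 10 N start it (more if it is pressed down), the pin slips under the wall, and springs out by itself in the next hole, stopping the sleeve, even if the fingers still hold the first hole.
- handle_hole (a point): Middle of the sleeve's first hole, on its +y face, where the pin sits at the start. Rides with the sleeve. Three square holes, 16 mm wide, lie in a row 40 mm apart; the other two lie toward the head.
- keeper (a joint): Angle of the keeper: near 0 shut, its tab hangs about 4 mm before the pin so no finger can reach it. Grows as the free end swings out to the squeegee's +y side, at most 1.75; open from 1.2 on. It stays where it is left (friction 0.03 Nm).
- keeper_pivot (a point): Upright pivot of the keeper, on the sleeve's top face over the tube axis, 55 mm from the pin towards the head; rides with the sleeve. The keeper is a flat white arm lying on the sleeve (top of the arm 5.5 mm above this point), with a tab, 24 mm wide, that hangs down 33 mm to the side in front of the pin.
- keeper_post (a point): Middle of the upright round white post on the keeper's free end, to pinch or push: 12 mm in diameter, its top 11 mm above and the top of the arm 10 mm below this point. It moves on a 55 mm circle about the pivot.
- stand_seat (a point): Where squeegee_grip comes to lie in the fixed grey stand: 44 mm over the worktop, with the axes of the squeegee lying in it (head at -x). The sleeve rests on a saddle 22 mm wide, 26 mm high at x = +116 mm, between two cheeks 50 mm apart, 40 mm high, at x = +52 mm. Base plate 8 mm thick, 64 mm wide, from x = -85 to +130 mm.
- stand_trough (a point): Middle of the floor, 26 mm high, of the stand's trough, which takes the head: walls 42 mm high all round with a gap for the tube; 4 mm play at either end of the head, 4 mm behind it and 7 mm before it (for the lip). The walls hold the head when the handle is drawn out along +x.
- mug_striped: Bystander, loose, striped mug, 83 x 116 x 100 mm; origin at the centre of its underside.
- jam_jar: Bystander, loose, jam jar, 66 mm across, 108 mm high; origin at the centre of its underside.
- pasta_jar: Bystander, loose, pasta jar, 81 mm across, 136 mm high; origin at the centre of its underside.
- rice_bowl: Bystander, loose, rice bowl, 115 mm across, 51 mm high, on the draining board; origin at the centre of its underside.

How it is judged (in metres and radians):
On the way, in this order (a step that is already met when the one before it is completed fails the run):
1. the squeegee lies in the stand, let go, keeper still shut and handle still shut (horizontal distance between squeegee_grip and stand_seat below 0.012 m and z of squeegee_grip in the frame of stand_seat between -0.005 and 0.005 m and angle between the x axis of squeegee_grip and the x axis of stand_seat, either way round below 0.12 rad and value of joint keeper below 0.3 rad and value of joint handle below 0.006 m and contact force between the fingers and squeegee below 0.1 N), for 0.2 s.
2. the keeper is swung open with the handle still shut (horizontal distance between squeegee_grip and stand_seat below 0.012 m and z of squeegee_grip in the frame of stand_seat between -0.005 and 0.005 m and angle between the x axis of squeegee_grip and the x axis of stand_seat, either way round below 0.12 rad and value of joint keeper above 1.1 rad and value of joint handle below 0.006 m), for 0.2 s.
3. the pin is pressed flush and the handle draws past it (value of joint pin above 0.006 m and value of joint handle above 0.01 m), for 0.05 s.
At the end, for the whole second after the job is handed in: The squeegee lies at rest in the stand, let go (grip point within 12 mm of the seat in plan and 5 mm in height, along the stand within 0.12 rad), the handle is drawn out 40 mm (36 to 44 mm), the pin is out again (pressed in less than 1.5 mm) and the keeper is open by more than 1.0 rad (horizontal distance between squeegee_grip and stand_seat below 0.012 m and z of squeegee_grip in the frame of stand_seat between -0.005 and 0.005 m and angle between the x axis of squeegee_grip and the x axis of stand_seat, either way round below 0.12 rad and value of joint handle between 0.036 and 0.044 m and value of joint pin below 0.0015 m and value of joint keeper above 1 rad and linear speed of squeegee below 0.01 m/s and contact force between the fingers and squeegee below 0.1 N); the robot touches nothing.
It fails at once if the handle is drawn past the next hole (value of joint handle above 0.05 m).
It fails at once if the striped mug is pushed away or knocked over (distance of mug_striped from where it was at the start of the episode above 0.03 m or angle between mug_striped's own z axis and vertical above 0.4 rad).
It fails at once if the jam jar is pushed away or knocked over (distance of jam_jar from where it was at the start of the episode above 0.03 m or angle between jam_jar's own z axis and vertical above 0.4 rad).
It fails at once if the pasta jar is pushed away or knocked over (distance of pasta_jar from where it was at the start of the episode above 0.03 m or angle between pasta_jar's own z axis and vertical above 0.4 rad).
It fails at once if the rice bowl is pushed away or knocked over (distance of rice_bowl from where it was at the start of the episode above 0.03 m or angle between rice_bowl's own z axis and vertical above 0.4 rad).
It also fails if it takes over 69 s, if anything falls off the work surface, if the arm or the gripper's body presses on something with over 40 N, if the wrist force passes 120 N, or if a joint passes its speed limit or range.

## Working session

There is one attempt and no reset: what is moved stays moved. The work goes in short steps, Python scripts to look and compute and a tool call to move; the robot and the scene stay as the last step left them, time stands still between calls to the robot, and variables do not carry over. Pictures are saved under pics/ and viewed, at most 10 in all, crops included, and the job is handed in when it is done.

Besides the shell and the picture viewer there is one more tool, called by a JSON object that holds its "fn" and its "kwargs". jog_arm: Moves the arm, as the interface text tells. Its arguments: {"type":"object","properties":{"delta_pos":{"type":"array"},"turn":{"type":"array"},"grip":{"type":"array"}},"required":["delta_pos","turn","grip"]}

```bash
ls; mkdir -p pics; python3 - <<'E'
from rig import *
import cv2,numpy as np
s=read_state()
for k in s: print(k,np.round(s[k],3).tolist())
for n in ("side","top"):
    c=capture(n); cv2.imwrite(f"pics/{n}0.png",c["color"]); print(n,{k:(np.round(v,4).tolist() if k!="color" else 0) for k,v in c.items()})
E
```

```text
pics
time_s 0.0
joint_positions [57.897, 30.276, 82.157, -0.002, 67.688, -10.227]
qvel [-0.077, -0.039, 0.121, 0.106, -0.028, -0.043]
tau [0.0, -44.004, -17.659, 0.063, 0.058, -0.0]
position [0.232, 0.579, 0.222]
tcp_rot [[-0.928, 0.373, -0.001], [0.373, 0.928, -0.002], [0.0, -0.002, -1.0]]
force [-0.347, 0.112, -0.116]
moment [0.035, 0.008, -0.011]
grasp_force 0.0
opening 0.996
side {'color': 0, 'fovy': 51.7253, 'cx': 320.9727, 'cy': 229.8439, 'camera_from_world': [[0.9996, -0.027, 0.0109, -0.5786], [-0.0001, 0.3717, 0.9284, -0.0498], [-0.0291, -0.928, 0.3715, -1.3952], [0.0, 0.0, 0.0, 1.0]]}
top {'color': 0, 'fovy': 51.6965, 'cx': 314.4108, 'cy': 248.8672, 'camera_from_world': [[-0.0244, -0.9995, -0.0179, 0.0028], [0.9876, -0.0269, 0.1546, -0.5887], [-0.155, -0.0139, 0.9878, -1.2224], [0.0, 0.0, 0.0, 1.0]]}
```

View pics/top0.png

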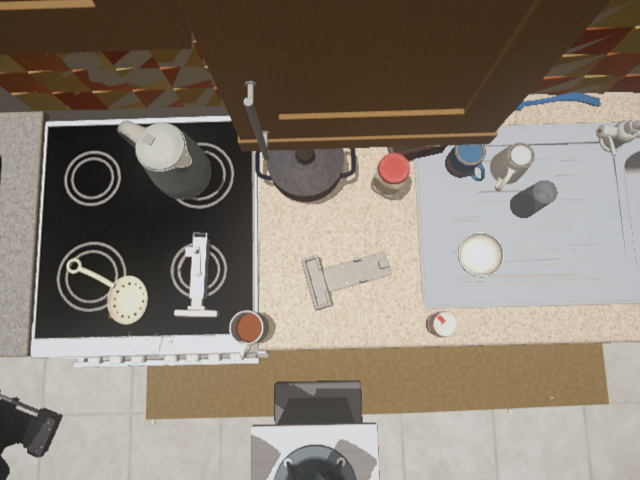

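View pics/side0.png

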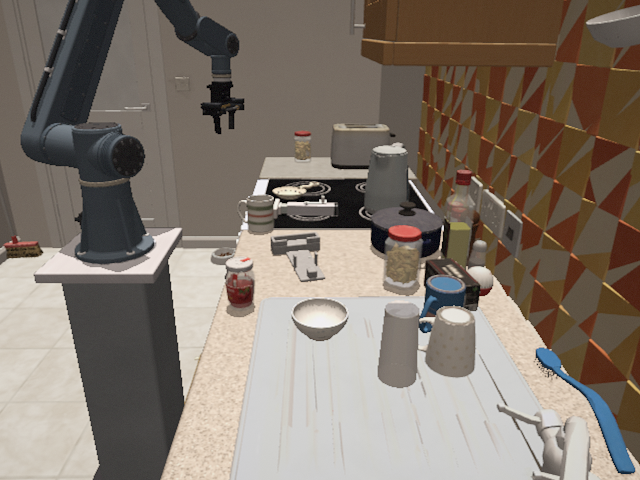

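Top view: the squeegee is at about (196,313) for the head to (200,237) for the handle end. The stand trough is at about (318,282), with its saddle end near (385,262). The side view shows the same layout with the jam jar at (240,285). I'll zoom in.

```bash
python3 - <<'E'
import cv2,numpy as np
t=cv2.imread("pics/top0.png"); s=cv2.imread("pics/side0.png")
R=lambda im,x,y,w,h,k:cv2.resize(im[y:y+h,x:x+w],None,fx=k,fy=k,interpolation=cv2.INTER_CUBIC)
a=np.hstack([R(t,160,225,80,100,3.75) if 0 else cv2.resize(t[225:325,165:232],(268,400),interpolation=cv2.INTER_CUBIC), cv2.resize(t[240:320,295:401],(530,400),interpolation=cv2.INTER_CUBIC)])
b=np.hstack([cv2.resize(s[190:228,265:345],(400,190),interpolation=cv2.INTER_CUBIC),cv2.resize(s[230:287,265:330],(228,200),interpolation=cv2.INTER_CUBIC)[:190]])
b=cv2.copyMakeBorder(b,0,0,0,a.shape[1]-b.shape[1],cv2.BORDER_CONSTANT)
cv2.imwrite("pics/crop.png",np.vstack([a,b]));print(a.shape,b.shape)
E
```

```text
(400, 798, 3) (190, 798, 3)
```

View pics/crop.png

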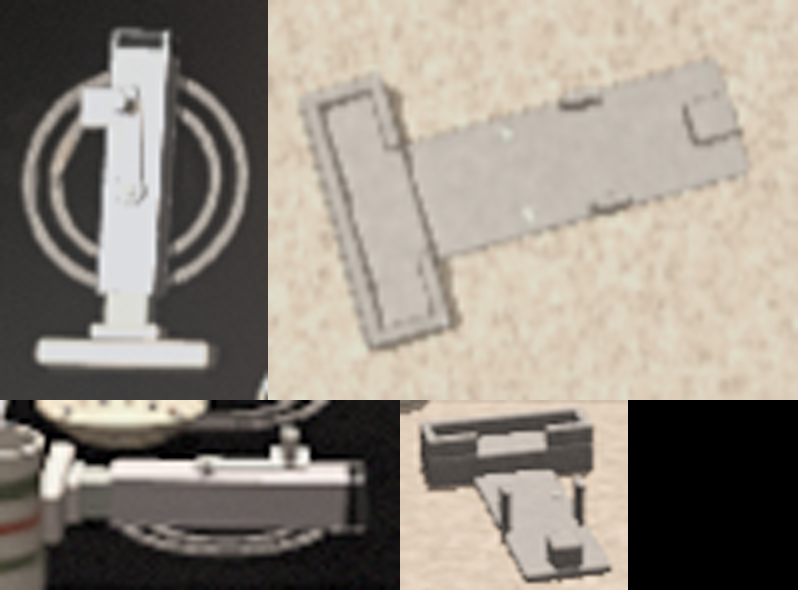

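```bash
cat > h.py <<'E'
from rig import *
import cv2,numpy as np
def F(c): return 240/np.tan(np.radians(c["fovy"]/2))
def back(c,u,v,z):
    M=np.array(c["camera_from_world"]);R=M[:3,:3];o=-R.T@M[:3,3]
    d=R.T@np.array([(u-c["cx"])/F(c),-(v-c["cy"])/F(c),-1]); return o+d*(z-o[2])/d[2]
def proj(c,p):
    q=np.array(c["camera_from_world"])@np.append(p,1); return np.round([c["cx"]+F(c)*q[0]/-q[2],c["cy"]-F(c)*q[1]/-q[2]],1)
E
python3 - <<'E'
from h import *
t=capture("top");s=capture("side")
L=lambda x,y,z:back(t,165+x/4-.4,225+y/4-.4,z)
R=lambda x,y,z:back(t,295+(x-268)/5-.4,240+y/5-.4,z)
P=lambda n,p:print(n,np.round(p,4),"top",proj(t,p),"side",proj(s,p))
P("tcp",read_state()["position"])
for n,x,y,z in [("hL",36,353,.0335),("hR",210,353,.0335),("hc",123,353,.0335),("slLtop",112,35,.0335),("slRtop",167,35,.0335),("slLbot",100,290,.0335),("slRbot",155,290,.0335),("pivot",130,190,.039),("post",128,97,.055)]: P(n,L(x,y,z))
for n,x,y,z in [("o1",303,103,.042),("o2",378,72,.042),("o3",455,325,.042),("o4",375,350,.042),("e1",715,58,.008),("e2",748,168,.008),("ck1",580,102,.04),("ck2",612,205,.04),("sad1",685,105,.026),("sad2",698,143,.026)]: P(n,R(x,y,z))
E
```

```text
tcp [0.2326 0.5796 0.2219] top [ 37.1 409.8] side [225.2 130.8]
hL [0.4354 0.3503 0.0335] top [173.6 312.8] side [277.1 197.8]
hR [0.4327 0.2392 0.0335] top [217.1 312.8] side [274.4 208.4]
hc [0.434  0.2947 0.0335] top [195.4 312.8] side [275.8 202.9]
slLtop [0.6402 0.3046 0.0335] top [192.6 233.4] side [336.7 202.1]
slRtop [0.6392 0.2686 0.0335] top [206.4 233.3] side [337.  205.5]
slLbot [0.4744 0.31   0.0335] top [189.6 297.1] side [287.9 201.5]
slRbot [0.4735 0.2747 0.0335] top [203.4 297.1] side [287.3 204.8]
pivot [0.5375 0.2901 0.039 ] top [197.1 272.1] side [306.5 201.8]
post [0.5954 0.2881 0.055 ] top [196.6 248.8] side [323.8 197.5]
o1 [0.5608 0.0212 0.042 ] top [301.6 260.2] side [314.6 230.9]
o2 [ 0.5758 -0.0176  0.042 ] top [316.6 254. ] side [320.2 236.1]
o3 [ 0.4458 -0.0532  0.042 ] top [332.  304.6] side [272.7 241.1]
o4 [ 0.4343 -0.0125  0.042 ] top [316.  309.6] side [269.4 235.4]
e1 [ 0.5834 -0.1946  0.008 ] top [384.  251.2] side [325.  276.1]
e2 [ 0.5249 -0.2091  0.008 ] top [390.6 273.2] side [301.3 278.9]
ck1 [ 0.5577 -0.1205  0.04  ] top [357. 260.] side [314.3 252. ]
ck2 [ 0.5045 -0.1348  0.04  ] top [363.4 280.6] side [293.6 254.3]
sad1 [ 0.5566 -0.1757  0.026 ] top [378.  260.6] side [314.1 266.2]
sad2 [ 0.5366 -0.1815  0.026 ] top [380.6 268.2] side [306.1 267.3]
```

Stand and squeegee agree in both views. The grip is at about (0.497, 0.292) with yaw −2°, and the seat is at about (0.5205, −0.0775) with yaw −75°. Moving above the grip now.

{"fn": "jog_arm", "kwargs": {"delta_pos": [[4,-4,-1],[8,-9,-2],[12.5,-13.5,-3],[17,-18,-4],[21,-23,-5],[25,-27,-7],[26.4,-28.7,-9],[26.4,-28.7,-11],[26.4,-28.7,-11],[26.4,-28.7,-11]], "turn": [3,6,9,12,15,18,20,20,20,20], "grip": [0,0,0,0,0,0,0,0,0,0]}}

```text
time_s: 1.45
position: [0.4969, 0.2934, 0.113]
tcp_rot: [[-0.999, 0.032, 0.001], [0.032, 0.999, 0.0], [-0.001, 0.0, -1.0]]
force: [-0.6, 0.2, 0.1]
opening: 1.003
grasp_force: 0.0
```

```bash
python3 - <<'E'
from h import *
s=read_state();print(s["position"],s["tcp_rot"])
t=capture("top")["color"];d=capture("side")["color"]
a=cv2.resize(t[210:340,140:270],(520,520));b=cv2.resize(d[130:240,240:360],(272,250))
b=cv2.copyMakeBorder(b,0,270,0,0,cv2.BORDER_CONSTANT)
cv2.imwrite("pics/m1.png",np.hstack([a,b]))
E
```

```text
[0.49691593 0.29341898 0.11302271] [[-9.99482584e-01  3.21595116e-02  5.74390894e-04]
 [ 3.21596521e-02  9.99482717e-01  2.36992646e-04]
 [-5.66472203e-04  2.55342233e-04 -9.99999807e-01]]
```

View pics/m1.png

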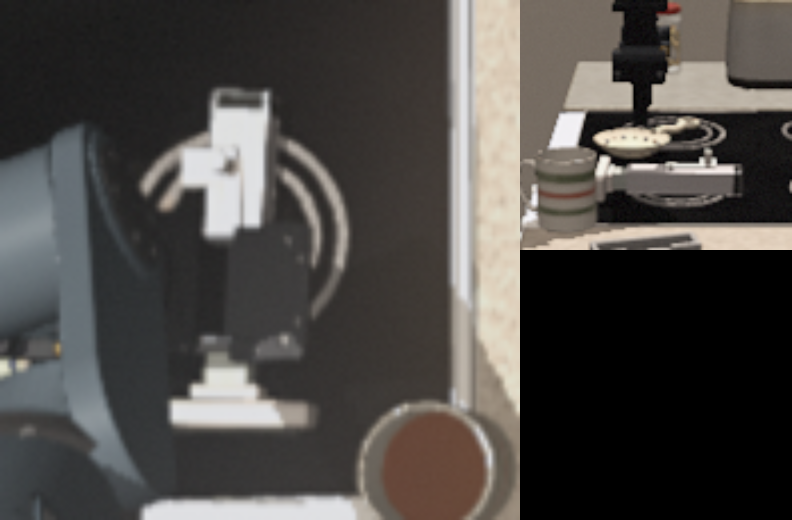

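The crop shows the gripper straight over the sleeve, between the head and the keeper tab, and clear of the mug. Descending and gripping.

{"fn": "jog_arm", "kwargs": {"delta_pos": [[0,-0.1,-4],[0,-0.1,-8],[0,-0.1,-10],[0,-0.1,-11],[0,-0.1,-11],[0,-0.1,-11],[0,-0.1,-11],[0,-0.1,-11],[0,-0.1,-11],[0,-0.1,-11],[0,-0.1,-11]], "turn": [0,0,0,0,0,0,0,0,0,0,0], "grip": [0,0,0,0,0,1,1,1,1,1,1]}}

```text
time_s: 2.92
position: [0.4968, 0.2918, 0.0025]
tcp_rot: [[-0.999, 0.033, -0.0], [0.033, 0.999, -0.0], [0.0, -0.0, -1.0]]
force: [-0.1, 0.2, 0.4]
opening: 0.407
grasp_force: 30.0
```

{"fn": "jog_arm", "kwargs": {"delta_pos": [[0,0,1],[0,0,3],[0,0,6],[0,0,9],[0,0,12],[0,0,15],[0,0,16],[0,0,16],[0,0,16]], "turn": [0,0,0,0,0,0,0,0,0], "grip": [1,1,1,1,1,1,1,1,1]}}

```text
time_s: 4.05
position: [0.4957, 0.2916, 0.1611]
tcp_rot: [[-0.999, 0.033, -0.003], [0.033, 0.999, -0.001], [0.003, -0.001, -1.0]]
force: [0.2, -0.2, -4.1]
opening: 0.411
grasp_force: 30.0
```

{"fn": "jog_arm", "kwargs": {"delta_pos": [[0.2,-2,0],[0.5,-6,0],[0.8,-10,0],[1.1,-15,0],[1.4,-20,0],[1.7,-25,0],[2,-30,0],[2.2,-34,0],[2.4,-36.9,0],[2.4,-36.9,0],[2.4,-36.9,0],[2.4,-36.9,0]], "turn": [-4,-12,-20,-28,-36,-44,-52,-60,-67,-73,-73,-73], "grip": [1,1,1,1,1,1,1,1,1,1,1,1]}}

```text
time_s: 5.55
position: [0.5201, -0.0771, 0.1621]
tcp_rot: [[-0.262, 0.965, -0.001], [0.965, 0.262, 0.0], [0.001, -0.001, -1.0]]
force: [-0.3, -0.1, -3.9]
opening: 0.412
grasp_force: 30.0
```

{"fn": "jog_arm", "kwargs": {"delta_pos": [[0,0,-2],[0,0,-4],[0,0,-5.5],[0,0,-7],[0,0,-7],[0,0,-7]], "turn": [0,0,0,0,0,0], "grip": [1,1,1,1,1,1]}}

```text
time_s: 6.3
position: [0.5212, -0.0771, 0.0928]
tcp_rot: [[-0.261, 0.965, 0.001], [0.965, 0.261, -0.0], [-0.0, 0.001, -1.0]]
force: [0.4, -0.3, -3.9]
opening: 0.413
grasp_force: 30.0
```

```bash
python3 - <<'E'
from h import *
s=read_state();p=s["position"];r=s["tcp_rot"];print(p,np.degrees(np.arctan2(r[1][1],r[0][1])))
T=capture("top");S=capture("side");t=T["color"];d=S["color"]
a=cv2.resize(t[210:340,280:410],(520,520));b=cv2.resize(d[190:290,250:350],(270,270))
b=cv2.copyMakeBorder(b,0,250,0,0,cv2.BORDER_CONSTANT)
cv2.imwrite("pics/m2.png",np.hstack([a,b]))
# predicted squeegee points: head centre top, ends of head, sleeve end
z=p[2]+.031
th=np.radians(-75);ex=np.array([np.cos(th),np.sin(th),0]);ey=np.array([-ex[1],ex[0],0])
c=np.array([p[0],p[1],z])
for n,x,y in [("h+",-63,55),("h-",-63,-55),("end+",145,18),("end-",145,-18)]:
    q=proj(T,c+ex*x/1e3+ey*y/1e3); print(n,q,(q-[280,210]+.4)*4)
E
```

```text
[ 0.52124719 -0.0771254   0.09280584] 15.130515806772463
h+ [309.8 256.5] [120.8 187.6]
h- [322.9 300.8] [173.2 364.8]
end+ [397.5 246.7] [471.6 148.4]
end- [402.1 261. ] [490.  205.6]
```

View pics/m2.png

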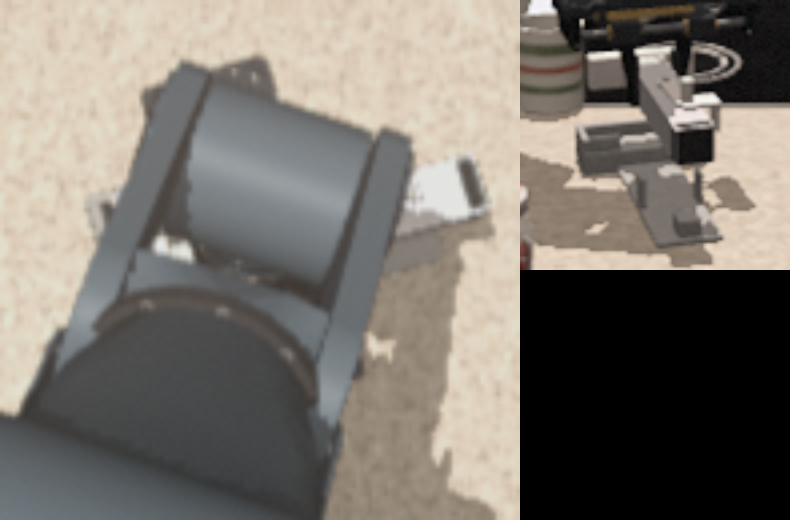

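The squeegee hangs over the stand with its handle end at about (480,185) in the crop, as predicted to 1–2 px. Lowering it.

{"fn": "jog_arm", "kwargs": {"delta_pos": [[-0.05,0,-1.5],[-0.05,0,-3],[-0.05,0,-4],[-0.05,0,-4.8],[-0.05,0,-5.3],[-0.05,0,-5.7],[-0.05,0,-5.7]], "turn": [0,0,0,0,0,0,0], "grip": [1,1,1,1,1,1,1]}}

```text
time_s: 7.28
position: [0.5203, -0.077, 0.0354]
tcp_rot: [[-0.261, 0.965, -0.0], [0.965, 0.261, 0.0], [0.0, -0.0, -1.0]]
force: [0.7, -0.2, -2.9]
opening: 0.406
grasp_force: 30.0
```

{"fn": "jog_arm", "kwargs": {"delta_pos": [[0,0,-0.2],[0,0,-0.35],[0,0,-0.45],[0,0,-0.45],[0,0,-0.45]], "turn": [0,0,0,0,0], "grip": [1,1,1,1,1]}}

```text
time_s: 7.9
position: [0.5204, -0.077, 0.0311]
tcp_rot: [[-0.261, 0.965, 0.0], [0.965, 0.261, -0.0], [-0.0, 0.0, -1.0]]
force: [0.0, 0.4, -4.1]
opening: 0.415
grasp_force: 30.0
```

{"fn": "jog_arm", "kwargs": {"delta_pos": [[0,0,-0.1],[0,0,-0.2],[0,0,-0.2]], "turn": [0,0,0], "grip": [1,1,1]}}

```text
time_s: 8.28
position: [0.5204, -0.077, 0.0309]
tcp_rot: [[-0.261, 0.965, 0.001], [0.965, 0.261, -0.0], [-0.001, 0.001, -1.0]]
force: [-2.3, 0.9, 11.2]
opening: 0.41
grasp_force: 30.0
```

Contact comes exactly at the expected height, so I'll release and back up.

{"fn": "jog_arm", "kwargs": {"delta_pos": [[0,0,0.15],[0,0,0.15],[0,0,0.15],[0,0,0.15],[0,0,0.15],[0,0,3],[0,0,6],[0,0,10],[0,0,13],[0,5,14],[-5,9,14],[-9,12,14]], "turn": [0,0,0,0,0,0,0,0,0,0,0,0], "grip": [0,0,0,0,0,0,0,0,0,0,0,0]}}

```text
time_s: 9.78
position: [0.4285, 0.0444, 0.1691]
tcp_rot: [[-0.261, 0.965, -0.001], [0.965, 0.261, 0.0], [0.0, -0.001, -1.0]]
force: [-0.0, 0.3, -0.7]
opening: 1.005
grasp_force: 0.0
```

{"fn": "jog_arm", "kwargs": {"delta_pos": [[-4,4,2],[-8,8,3],[-10,13,4],[-10,13,4]], "turn": [0,0,0,0], "grip": [0,0,0,0]}}

```text
time_s: 10.28
position: [0.3283, 0.1755, 0.2096]
tcp_rot: [[-0.268, 0.963, 0.001], [0.963, 0.268, 0.001], [0.0, 0.001, -1.0]]
force: [0.8, -0.3, -0.2]
opening: 1.0
grasp_force: 0.0
```

```bash
python3 - <<'E'
from h import *
s=read_state();p=s["position"];r=s["tcp_rot"];print(p,np.degrees(np.arctan2(r[1][1],r[0][1])))
T=capture("top");S=capture("side");t=T["color"];d=S["color"]
a=cv2.resize(t[230:320,290:410],(800,600)[:1]*1+(600,),interpolation=cv2.INTER_CUBIC) if 0 else cv2.resize(t[238:318,295:401],(530,400),interpolation=cv2.INTER_CUBIC)
b=cv2.resize(d[215:285,258:338],(270,236),interpolation=cv2.INTER_CUBIC)
b=cv2.copyMakeBorder(b,0,164,0,0,cv2.BORDER_CONSTANT)
cv2.imwrite("pics/m3.png",np.hstack([a,b]))
th=np.radians(-75);ex=np.array([np.cos(th),np.sin(th),0]);ey=np.array([-ex[1],ex[0],0])
c=np.array([.5205,-.0775,.044])
for n,x,y,z in [("h+",-63,55,18),("h-",-63,-55,18),("end+",145,18,18),("end-",145,-18,18),("piv",40,0,23),("post",95,0,44)]:
    w=c+ex*x/1e3+ey*y/1e3+[0,0,z/1e3];q=proj(T,w); print(n,np.round(w,4),q,(q-[295,238]+.4)*5,proj(S,w))
print(back(T,393,168,.136))
E
```

```text
[0.32827765 0.17548172 0.20964725] 15.530087952581285
h+ [ 0.5573 -0.0024  0.062 ] [310.6 260.3] [ 80.  113.5] [313.6 227.4]
h- [ 0.4511 -0.0309  0.062 ] [323.1 302.3] [142.5 323.5] [274.9 231.2]
end+ [ 0.5754 -0.2129  0.062 ] [394.  250.9] [497.   66.5] [322.2 259.5]
end- [ 0.5406 -0.2222  0.062 ] [398.4 264.5] [519.  134.5] [307.8 261.2]
piv [ 0.5309 -0.1161  0.067 ] [356.4 269.3] [309.  158.5] [303.9 241.8]
post [ 0.5451 -0.1693  0.088 ] [378.3 262. ] [418.5 122. ] [309.5 242.4]
[ 0.76817333 -0.20948815  0.136     ]
```

View pics/m3.png

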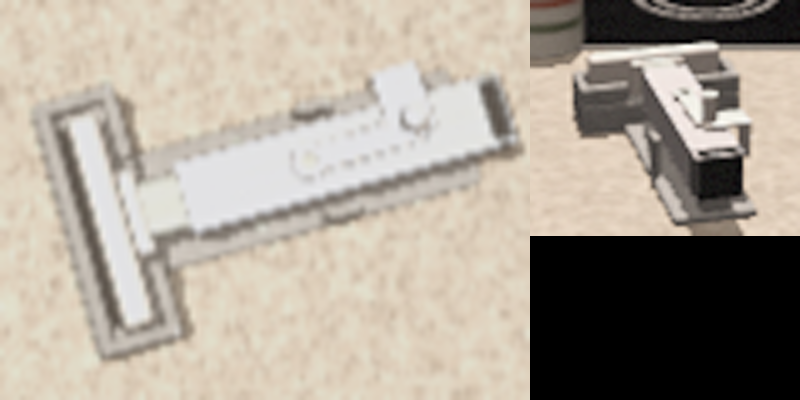

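The head lies in the trough at (110,220), and the keeper post is at (415,118), within 2 mm of the prediction. The pasta jar is far off at x≈0.77. Next I'll pinch the keeper post.

{"fn": "jog_arm", "kwargs": {"delta_pos": [[3,-4,0],[6,-9,0],[9,-14,0],[12,-19,0],[15,-24,-1],[18,-29,-2],[20,-32,-4],[21.7,-34.4,-6],[21.7,-34.4,-8],[21.7,-34.4,-10],[21.7,-34.4,-10]], "turn": [0,0,0,0,0,0,0,0,0,0,0], "grip": [0,0,0,0,0,0,0,0,0,0,0]}}

```text
time_s: 11.75
position: [0.5454, -0.1727, 0.1068]
tcp_rot: [[-0.258, 0.966, -0.004], [0.966, 0.258, 0.002], [0.003, -0.004, -1.0]]
force: [-0.2, -0.0, 0.1]
opening: 1.004
grasp_force: 0.0
```

{"fn": "jog_arm", "kwargs": {"delta_pos": [[0,0.2,-1.5],[0,0.2,-2.5],[0,0.2,-2.5],[0,0.2,-2.5]], "turn": [0,0,0,0], "grip": [0,0,0,0]}}

```text
time_s: 12.25
position: [0.5476, -0.169, 0.0843]
tcp_rot: [[-0.261, 0.965, 0.001], [0.965, 0.261, -0.0], [-0.0, 0.0, -1.0]]
force: [0.4, -0.0, -0.2]
opening: 0.999
grasp_force: 0.0
```

{"fn": "jog_arm", "kwargs": {"delta_pos": [[-0.1,0.1,-0.8],[-0.1,0.1,-1.25],[-0.1,0.1,-1.25],[-0.1,0.1,-1.25],[-0.1,0.1,-1.25],[-0.1,0.1,-1.25],[-0.1,0.1,-1.25],[-0.1,0.1,-1.25],[-0.1,0.1,-1.25],[-0.1,0.1,-1.25]], "turn": [0,0,0,0,0,0,0,0,0,0], "grip": [0,0,0,1,1,1,1,1,1,1]}}

```text
time_s: 13.5
position: [0.5463, -0.168, 0.0716]
tcp_rot: [[-0.261, 0.965, -0.0], [0.965, 0.261, -0.0], [-0.0, -0.0, -1.0]]
force: [0.6, 0.5, -0.0]
opening: 0.292
grasp_force: 0.0
```

{"fn": "jog_arm", "kwargs": {"delta_pos": [[0,0,0],[0,0,0],[0,0,0],[0,0,0]], "turn": [0,0,0,0], "grip": [1,1,1,1]}}

```text
time_s: 14.0
position: [0.5466, -0.1682, 0.0716]
tcp_rot: [[-0.261, 0.965, 0.001], [0.965, 0.261, -0.0], [-0.0, 0.0, -1.0]]
force: [0.1, -0.1, -1.1]
opening: 0.127
grasp_force: 30.0
```

Post pinched. Swinging the keeper along its arc while turning the tool with it.

{"fn": "jog_arm", "kwargs": {"delta_pos": [[0.64,0.21,0],[1.24,0.5,0],[1.81,0.86,0],[2.33,1.29,0],[2.79,1.78,0],[3.19,2.32,0],[3.52,2.9,0],[3.78,3.52,0],[3.96,4.17,0],[4.06,4.83,0],[4.07,5.5,0],[4.01,6.17,0]], "turn": [7,14,21,28,35,42,49,56,63,70,77,84], "grip": [1,1,1,1,1,1,1,1,1,1,1,1]}}

```text
time_s: 15.5
position: [0.585, -0.1062, 0.0714]
tcp_rot: [[-0.987, -0.163, -0.003], [-0.163, 0.987, -0.0], [0.003, 0.0, -1.0]]
force: [-1.9, -1.2, 2.2]
opening: 0.122
grasp_force: 30.0
```

{"fn": "jog_arm", "kwargs": {"delta_pos": [[0,0,0],[0,0,0]], "turn": [0,0], "grip": [1,1]}}

```text
time_s: 15.75
position: [0.5854, -0.1061, 0.0713]
tcp_rot: [[-0.988, -0.157, -0.002], [-0.157, 0.988, 0.001], [0.002, 0.001, -1.0]]
force: [-2.4, -0.6, 0.5]
opening: 0.127
grasp_force: 30.0
```

{"fn": "jog_arm", "kwargs": {"delta_pos": [[0,0,0],[0,0,0],[0,0,0],[0,0,2],[0,0,4],[0,0,8],[0,0,11],[-4,4,12],[-8,8,12],[-12,12,12],[-16,16,12],[-20,20,12]], "turn": [0,0,0,0,0,0,0,-10,-20,-30,-40,-50], "grip": [0.5,0.5,0.5,0.5,0.5,0.5,0.5,0,0,0,0,0]}}

```text
time_s: 17.25
position: [0.3855, 0.0947, 0.1918]
tcp_rot: [[-0.752, 0.66, 0.002], [0.66, 0.752, 0.0], [-0.001, 0.001, -1.0]]
force: [-0.7, 1.0, 0.0]
opening: 0.955
grasp_force: 0.0
```

{"fn": "jog_arm", "kwargs": {"delta_pos": [[-3,4,0],[-6,8,0],[-6,8,0]], "turn": [-10,-20,-30], "grip": [0,0,0]}}

```text
time_s: 17.62
position: [0.3238, 0.1753, 0.1917]
tcp_rot: [[-0.329, 0.944, -0.001], [0.944, 0.329, 0.0], [0.001, -0.001, -1.0]]
force: [0.7, -0.9, -0.3]
opening: 0.998
grasp_force: 0.0
```

```bash
python3 - <<'E'
from h import *
s=read_state();p=s["position"];r=s["tcp_rot"];print(p,np.degrees(np.arctan2(r[1][1],r[0][1])),s["opening"])
T=capture("top");S=capture("side");t=T["color"];d=S["color"]
a=cv2.resize(t[238:318,295:401],(530,400),interpolation=cv2.INTER_CUBIC)
b=cv2.resize(d[215:285,258:338],(270,236),interpolation=cv2.INTER_CUBIC)
b=cv2.copyMakeBorder(b,0,164,0,0,cv2.BORDER_CONSTANT)
cv2.imwrite("pics/m4.png",np.hstack([a,b]))
th=np.radians(-75);ex=np.array([np.cos(th),np.sin(th),0]);ey=np.array([-ex[1],ex[0],0])
c=np.array([.5205,-.0775,.044])
for n,x,y,z in [("pintip",95,25,0),("sleevefront",-25,0,18),("end",145,0,18),("postOpen",46,54.7,44)]:
    w=c+ex*x/1e3+ey*y/1e3+[0,0,z/1e3];q=proj(T,w); print(n,np.round(w,4),(q-[295,238]+.4)*5,(proj(S,w)-[258,215])*3.375)
E
```

```text
[0.32383229 0.17534864 0.1916524 ] 19.226034860795917 0.9975501062222302
pintip [ 0.5692 -0.1628  0.044 ] [394.5  86.5] [206.2125 143.4375]
sleevefront [ 0.514  -0.0534  0.062 ] [184.  196.5] [134.325   65.1375]
end [ 0.558  -0.2176  0.062 ] [508.  100.5] [192.375 153.225]
postOpen [ 0.5852 -0.1078  0.088 ] [290.5  44.5] [226.125  60.75 ]
```

View pics/m4.png

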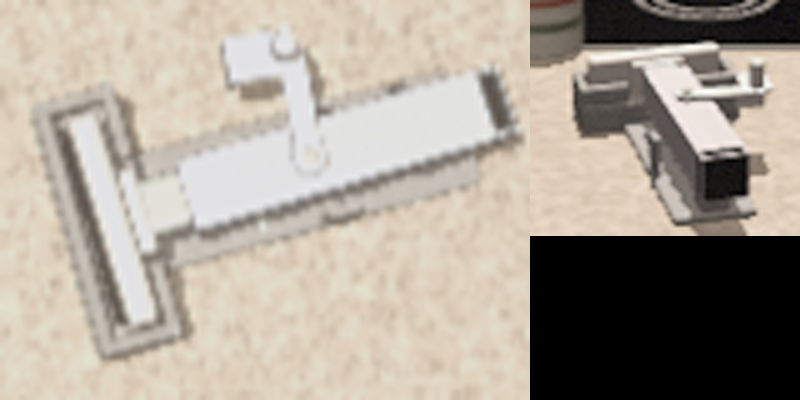

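The keeper stands open at about 85–90°, with its post at (285,45). The pin shows near (397,88) as predicted and the sleeve is still shut. Moving over the pin.

{"fn": "jog_arm", "kwargs": {"delta_pos": [[3,-4,0],[6,-9,0],[9,-14,0],[12,-19,0],[15,-24,-1],[18,-29,-2],[20,-32,-4],[22.1,-34.4,-6],[22.1,-34.4,-8],[22.1,-34.4,-8],[22.1,-34.4,-8]], "turn": [-2,-4,-4,-4,-4,-4,-4,-4,-4,-4,-4], "grip": [0,0,0,0,0,0,0,0,0,0,0]}}

```text
time_s: 19.1
position: [0.5475, -0.1707, 0.112]
tcp_rot: [[-0.265, 0.964, 0.0], [0.964, 0.265, -0.0], [-0.0, 0.0, -1.0]]
force: [0.1, 0.2, -0.4]
opening: 1.002
grasp_force: 0.0
```

{"fn": "jog_arm", "kwargs": {"delta_pos": [[0,0,0],[0,0,0]], "turn": [0,0], "grip": [0,0]}}

```text
time_s: 19.35
position: [0.5478, -0.1702, 0.1125]
tcp_rot: [[-0.265, 0.964, 0.001], [0.964, 0.265, -0.001], [-0.001, 0.001, -1.0]]
force: [0.3, -0.0, 0.5]
opening: 1.003
grasp_force: 0.0
```

```bash
python3 - <<'E'
from h import *
s=read_state();p=s["position"];r=s["tcp_rot"]
print(p,np.degrees(np.arctan2(r[1][1],r[0][1])),(np.array([.5451,-.1693,.025])-p)*100)
E
```

```text
[ 0.54779987 -0.17024985  0.1124626 ] 15.390930253272913 [-0.26998654  0.09498493 -8.7462603 ]
```

{"fn": "jog_arm", "kwargs": {"delta_pos": [[-0.15,0.1,-3],[-0.15,0.1,-6],[-0.15,0.1,-8],[-0.15,0.1,-8.75],[-0.15,0.1,-8.75],[-0.15,0.1,-8.75],[-0.15,0.1,-8.75],[-0.15,0.1,-8.75],[-0.15,0.1,-8.75],[-0.15,0.1,-8.75],[-0.15,0.1,-8.75],[-0.15,0.1,-8.75]], "turn": [-0.4,-0.4,-0.4,-0.4,-0.4,-0.4,-0.4,-0.4,-0.4,-0.4,-0.4,-0.4], "grip": [0,0,0,0,1,1,1,1,1,1,1,1]}}

```text
time_s: 20.85
position: [0.5455, -0.1698, 0.0244]
tcp_rot: [[-0.259, 0.966, -0.001], [0.966, 0.259, -0.001], [-0.0, -0.001, -1.0]]
force: [-2.5, -3.7, 5.4]
opening: 0.41
grasp_force: 30.0
```

The opening is 36 mm, so the pin is flush. Drawing it out gently.

{"fn": "jog_arm", "kwargs": {"delta_pos": [[0,0,0.04],[0.05,-0.19,0.04],[0.1,-0.39,0.04],[0.16,-0.58,0.04],[0.21,-0.77,0.04],[0.26,-0.97,0.04],[0.31,-1.16,0.04],[0.36,-1.35,0.04],[0.41,-1.55,0.04],[0.41,-1.55,0.04]], "turn": [0,0,0,0,0,0,0,0,0,0], "grip": [1,1,1,1,1,1,1,1,1,1]}}

```text
time_s: 22.1
position: [0.5471, -0.1786, 0.0243]
tcp_rot: [[-0.254, 0.967, -0.006], [0.967, 0.254, 0.01], [0.012, -0.004, -1.0]]
force: [-3.0, 12.9, 10.5]
opening: 0.41
grasp_force: 30.0
```

{"fn": "jog_arm", "kwargs": {"delta_pos": [[0,0,0.1],[0,0,0.15],[0,0,0.15]], "turn": [0,0,0], "grip": [1,1,1]}}

```text
time_s: 22.48
position: [0.5472, -0.1792, 0.0244]
tcp_rot: [[-0.254, 0.967, -0.006], [0.967, 0.254, 0.01], [0.011, -0.004, -1.0]]
force: [-1.3, 10.2, -0.5]
opening: 0.408
grasp_force: 30.2
```

```bash
python3 - <<'E'
from h import *
T=capture("top");S=capture("side");t=T["color"];d=S["color"]
a=cv2.resize(t[238:318,295:401],(530,400),interpolation=cv2.INTER_CUBIC)
b=cv2.resize(d[215:285,258:338],(270,236),interpolation=cv2.INTER_CUBIC)
b=cv2.copyMakeBorder(b,0,164,0,0,cv2.BORDER_CONSTANT)
cv2.imwrite("pics/m5.png",np.hstack([a,b]))
s=read_state();print(s["position"],s["force"],s["moment"])
E
```

```text
[ 0.54720218 -0.1792625   0.02437191] [-2.02621985  9.76737055  0.4483162 ] [ 1.57530269 -0.0934581  -0.30986665]
```

View pics/m5.png

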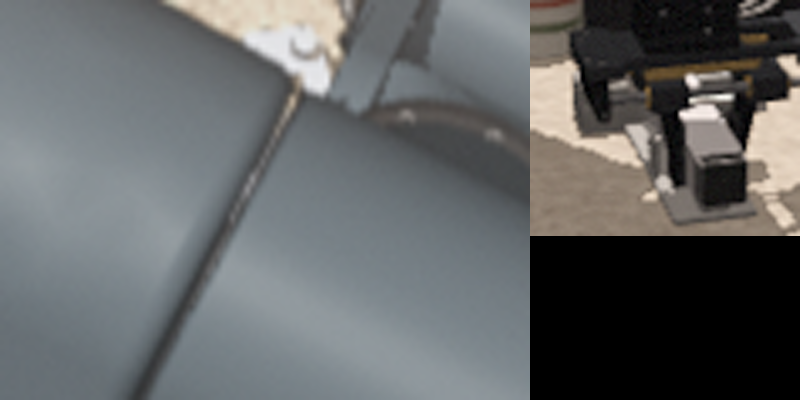

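The post has shifted about 8 mm, to (302,42), so the slack is taken up and the vertical load is now near zero. Continuing the pull.

{"fn": "jog_arm", "kwargs": {"delta_pos": [[0.05,-0.19,0],[0.1,-0.39,0],[0.16,-0.58,0],[0.16,-0.58,0]], "turn": [0,0,0,0], "grip": [1,1,1,1]}}

```text
time_s: 23.08
position: [0.5505, -0.1894, 0.0251]
tcp_rot: [[-0.257, 0.966, -0.003], [0.966, 0.257, 0.002], [0.003, -0.002, -1.0]]
force: [-1.6, 3.7, -2.2]
opening: 0.41
grasp_force: 30.2
```

It broke free; about 20 mm drawn with only 4 N.

{"fn": "jog_arm", "kwargs": {"delta_pos": [[0.05,-0.19,0],[0.1,-0.39,0],[0.16,-0.58,0],[0.21,-0.77,0],[0.26,-0.97,0],[0.31,-1.16,0],[0.36,-1.35,0],[0.36,-1.35,0]], "turn": [0,0,0,0,0,0,0,0], "grip": [1,1,1,1,1,1,1,1]}}

```text
time_s: 24.08
position: [0.5563, -0.2057, 0.0264]
tcp_rot: [[-0.259, 0.966, 0.002], [0.966, 0.259, -0.003], [-0.003, 0.002, -1.0]]
force: [-1.9, -0.4, -1.3]
opening: 0.411
grasp_force: 30.0
```

{"fn": "jog_arm", "kwargs": {"delta_pos": [[0.05,-0.19,0],[0.1,-0.39,0],[0.1,-0.39,0]], "turn": [0,0,0], "grip": [1,1,1]}}

```text
time_s: 24.45
position: [0.5574, -0.2091, 0.0263]
tcp_rot: [[-0.257, 0.966, 0.003], [0.966, 0.257, -0.002], [-0.002, 0.002, -1.0]]
force: [-0.2, -2.0, -1.8]
opening: 0.411
grasp_force: 30.0
```

{"fn": "jog_arm", "kwargs": {"delta_pos": [[0.03,-0.1,0],[0.05,-0.19,0],[0.05,-0.19,0]], "turn": [0,0,0], "grip": [1,1,1]}}

```text
time_s: 24.82
position: [0.5569, -0.2097, 0.0259]
tcp_rot: [[-0.257, 0.966, 0.0], [0.966, 0.257, 0.0], [0.0, 0.0, -1.0]]
force: [0.7, 0.6, -2.3]
opening: 0.409
grasp_force: 30.0
```

{"fn": "jog_arm", "kwargs": {"delta_pos": [[0.03,-0.1,0],[0.05,-0.19,0],[0.08,-0.29,0],[0.08,-0.29,0]], "turn": [0,0,0,0], "grip": [1,1,1,1]}}

```text
time_s: 25.32
position: [0.5577, -0.213, 0.026]
tcp_rot: [[-0.258, 0.966, 0.0], [0.966, 0.258, -0.0], [-0.0, 0.0, -1.0]]
force: [0.6, 1.5, -1.0]
opening: 0.413
grasp_force: 30.0
```

{"fn": "jog_arm", "kwargs": {"delta_pos": [[0.03,-0.1,0],[0.05,-0.19,0],[0.05,-0.19,0]], "turn": [0,0,0], "grip": [1,1,1]}}

```text
time_s: 25.7
position: [0.5576, -0.2141, 0.0257]
tcp_rot: [[-0.257, 0.966, -0.001], [0.966, 0.257, 0.001], [0.001, -0.001, -1.0]]
force: [-0.4, 3.5, -2.9]
opening: 0.414
grasp_force: 30.0
```

{"fn": "jog_arm", "kwargs": {"delta_pos": [[0.03,-0.1,0],[0.05,-0.19,0],[0.05,-0.19,0]], "turn": [0,0,0], "grip": [1,1,1]}}

```text
time_s: 26.08
position: [0.5572, -0.2147, 0.0253]
tcp_rot: [[-0.256, 0.967, -0.003], [0.967, 0.256, 0.004], [0.004, -0.002, -1.0]]
force: [0.4, 6.8, -2.2]
opening: 0.412
grasp_force: 30.1
```

It has stopped against the pin, with force rising and no motion. Relaxing, releasing and retreating.

{"fn": "jog_arm", "kwargs": {"delta_pos": [[-0.08,0.3,0],[-0.08,0.3,0],[-0.08,0.3,0],[-0.08,0.3,0],[-0.08,0.3,0],[-0.08,0.3,0],[-0.08,0.3,3],[-0.08,0.3,6],[-0.08,0.3,10],[-0.08,0.3,14],[-4,4,15],[-8,8,15]], "turn": [0,0,0,0,0,0,0,0,0,0,0,0], "grip": [1,0,0,0,0,0,0,0,0,0,0,0]}}

```text
time_s: 27.58
position: [0.4786, -0.1366, 0.1772]
tcp_rot: [[-0.257, 0.966, 0.003], [0.966, 0.257, -0.002], [-0.003, 0.003, -1.0]]
force: [-0.6, 0.6, -0.1]
opening: 0.996
grasp_force: 0.0
```

{"fn": "jog_arm", "kwargs": {"delta_pos": [[-3,5,0],[-6,10,0],[-9,15,0],[-12,20,0],[-15,25,0],[-15,29,0],[-15,29,0]], "turn": [0,0,0,0,0,0,0], "grip": [0,0,0,0,0,0,0]}}

```text
time_s: 28.45
position: [0.3282, 0.1553, 0.1763]
tcp_rot: [[-0.263, 0.965, 0.001], [0.965, 0.263, 0.0], [-0.0, 0.001, -1.0]]
force: [-0.2, 1.0, -0.6]
opening: 0.997
grasp_force: 0.0
```

```bash
python3 - <<'E'
from h import *
T=capture("top");S=capture("side");t=T["color"];d=S["color"]
a=cv2.resize(t[238:318,295:411],(464,320),interpolation=cv2.INTER_CUBIC)
b=cv2.resize(d[215:290,258:338],(330,309),interpolation=cv2.INTER_CUBIC)
b=cv2.copyMakeBorder(b,0,11,0,0,cv2.BORDER_CONSTANT)
cv2.imwrite("pics/m6.png",np.hstack([a,b]))
th=np.radians(-75);ex=np.array([np.cos(th),np.sin(th),0]);ey=np.array([-ex[1],ex[0],0])
c=np.array([.5205,-.0775,.044])
for n,x,y,z in [("h+",-63,55,18),("h-",-63,-55,18),("pintip",95,25,0),("sleevefront",15,0,18),("end",185,0,18),("piv",80,0,23)]:
    w=c+ex*x/1e3+ey*y/1e3+[0,0,z/1e3];q=proj(T,w); print(n,np.round(w,4),(q-[295,238]+.4)*4,(proj(S,w)-[258,215])*4.12)
E
```

```text
h+ [ 0.5573 -0.0024  0.062 ] [64.  90.8] [229.072  51.088]
h- [ 0.4511 -0.0309  0.062 ] [114.  258.8] [69.628 66.744]
pintip [ 0.5692 -0.1628  0.044 ] [315.6  69.2] [251.732 175.1  ]
sleevefront [ 0.5244 -0.092   0.062 ] [208.4 138.8] [179.22  102.588]
end [ 0.5684 -0.2562  0.062 ] [467.2  62.4] [254.204 216.3  ]
piv [ 0.5412 -0.1548  0.067 ] [308.4 108.8] [205.588 135.136]
```

View pics/m6.png

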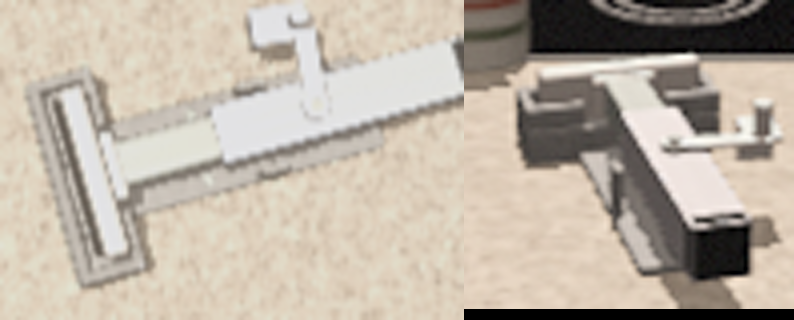

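The sleeve is drawn out, with its front edge at about (217,135) and its pivot at (316,103). The head has shifted about 4 mm within its play, so the handle is at about 40–42 mm. One last close look at the pin.

```bash
python3 - <<'E'
from h import *
T=np.mean([capture("top")["color"] for _ in range(6)],0).astype(np.uint8);d=capture("side")["color"]
a=cv2.resize(T[235:285,340:400],(480,400),interpolation=cv2.INTER_CUBIC)
b=cv2.resize(d[235:275,300:332],(320,400),interpolation=cv2.INTER_CUBIC)
cv2.imwrite("pics/m7.png",np.hstack([a,b]))
E
```

```text
(no output)
```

View pics/m7.png

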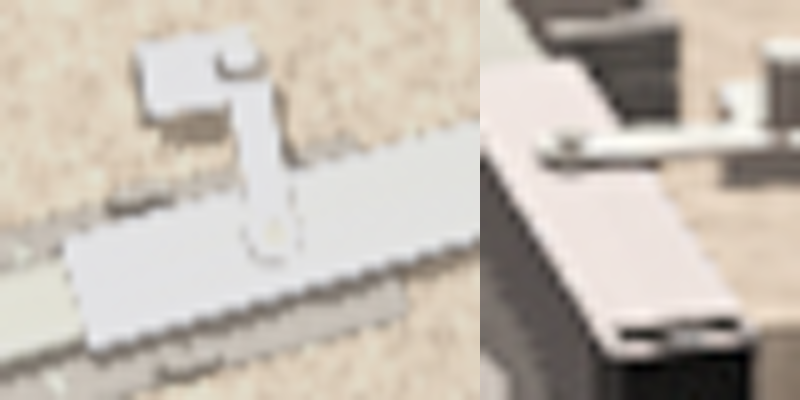

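```bash
python3 - <<'E'
from h import *
T=capture("top")
a=back(T,349.6,271.5,.062);b=back(T,318.4,280.6,.062)
ex=np.array([.2588,-.9659,0]);ey=np.array([.9659,.2588,0]);c=np.array([.5205,-.0775,.062])
for p in(a,b):print((p-c)@ex,(p-c)@ey)
# same measure on the shut picture m3: front mid (187,197), head mid (110,220)
a=back(T,295+187/5-.4,238+197/5-.4,.062);b=back(T,295+110/5-.4,238+220/5-.4,.062);print((a-b)@ex)
E
```

```text
0.022614429925710153 -5.90052581137264e-05
-0.05882448869282709 0.00021988620289798552
0.0402264150789595
```

The handle is drawn about 41 mm, which is within the hole's play, and the dark pin shows beside the keeper arm at about (290,150). The grip point is about 4 mm from the seat. Handing in.

```bash
python3 -c "
from rig import *
print(hand_in())"
```

```text
the job is handed in; nothing more can be done
None
```

The job is handed in, but `hand_in()` gave no verdict: by my camera measurements the squeegee lies in the stand about 4 mm from its seat, keeper open about 85–90°, handle drawn out about 41 mm; the pin looked sprung out in the next hole, though the keeper arm partly hid it, and I touched none of the jars, mug or bowl.

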